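# Dispense one spacer and nudge it into the empty tray

### The arm

A 6-joint arm with a two-finger parallel gripper is mounted at the origin on the work surface; the furniture and walls round the work are solid. World frame = base frame: x ahead of the robot, y to its left, z up, the work surface at z = 0. Lengths are in m, angles in rad, forces in N, time in s.
With the tool pointing down it reaches from about 0.35 to 0.85 m from the base axis. Payload 8.1 kg.
Tool frame: the origin (TCP) lies between the finger pads; the fingertips stand tips_ahead ahead of it and the grasp point (between the pads) lies 8 mm behind it (tips_ahead is the distance from the TCP to the fingertips, in m); z points along the fingers, x is the direction in which the jaws open and shut, and the axes are right-handed (so a half turn about z gives the same grasp; the last joint's range is limited). The gripper opens to 93 mm and grips with 3 to 60 N. Pads are 15 mm wide; open, the fingers measure 128 mm over their backs; the gripper's body (75 mm by 188 mm) begins 65 mm behind the grasp point.
Start: joints at [-1.208, 0.13, 1.488, -0, 1.523, -0.085], TCP at [0.26, -0.541, 0.203] pointing down, gripper open.
Joint ranges: [-2.96, 2.96], [-0.89, 2.26], [0.02, 2.5], [-1.34, 4.48], [0, 2.73], [-2.66, 2.66]. Speed limits (rad/s): [2.39, 2.39, 2.79, 3.14, 3.14, 3.14].

### API

Orientations are given as a rotation vector (axis times angle).
In Python, from plant import * gives the robot as it stands.
- The arm moves only by the tool play_rows, never from a script. Its argument "increments" is a list that holds one entry, the list of rows, each a list of 4 numbers: the shift along the tool's x, y, z in cm, then the turn about the tool's z in rad. A call has 1 to 5 rows; each row is the pose to reach, as a shift and turn from the pose measured when the call began, along the tool's axes at that moment; what a row does not reach only later rows make up. A row lasts 1/10 s, in which the tool goes at most 50 mm and 8.59 degrees, less where a joint would pass 70% of its speed; a pose out of reach is approached as far as the arm can. A call with a gripper value outside its range is refused whole. "jaw" is the finger opening in cm, from 0 to 9.3, set as the call begins (left out, the last holds). The fingers move at their own pace and stop on an object; "squeeze" is the grip in N (left out, the last holds). Time passes only in rows, so rows that repeat a pose let the fingers close. It gives the time, the measured TCP pose, the force and the opening at its end, in the units of the state.
- read_state(): the state, without advancing time (a new reading comes with each control period).
- read_camera(name): name is "scene" or "top"; returns (picture, depth): 480x640x3 uint8, blue, green, red; 480x640 float32, m along the optical axis (not along the pixel's ray), 0 where there is no reading.
- camera_params(name): a dict with "K" (3x3 intrinsics, pixels), "eye" and "orientation" of the camera in the world. Camera axes: x right, y up, looking along -z (the intrinsics and any distortion apply to the point x, -y, -z); pixel columns grow to the right and rows downward; lengths in m; the calibration is good to about 2 mm. A picture is of the moment at which its call begins. camera_params takes no time and is no camera call.
- close_job(): hands the job in, once; it reports no verdict.
The state is a dict: "t": time; "q": joint angles; "dq": joint speeds; "joint_torque": joint torques, N m; "tool_pos": TCP position; "orientation": TCP orientation; "force": force on the tool from outside, world axes, zero at the start; "wrist_torque": the same for the moment, N m; "opening": finger opening in m.
Only numpy, scipy, OpenCV 4.12 (cv2) and the standard library are available. Lean on these libraries where they do the work, as an engineer would, in place of code of your own. Each camera call takes 0.05 s, during which the arm holds its last target.

### The job

Press the dispenser's plunger once, all the way down, and let it come fully back up, so that a single metal spacer disc comes out onto the landing deck. Then push that spacer sideways along the deck with the fingertips into the empty side tray, so that it drops in and lies flat. Do not pick anything up, and leave the spacer in the other tray, the ones in the magazine and everything else on the table as they are.

Things in the scene. Friction and masses are not known exactly. Their poses are not given: they have to be found in the camera images.
- dispenser: Spacer dispenser fixed to the table. Origin: on the table, under the vertical axis of its magazine; z up; the landing deck lies on its -x side. Plywood base 8 mm thick, x = -84 to +74 mm, y = +-64 mm; its flat top is the deck. Behind the magazine a grey housing (x = 25 to 75, y = +-25, top z = 42 mm) carries the plunger.
- magazine_top (a point): Centre of the open top of the magazine, a grey sheet-metal square shaft 50 x 50 mm outside, 48 mm above the table, with three stacked spacers. Pressing the plunger drives a flat pusher that slides the bottom one out of a slot in the -x face onto the deck; as the plunger rises, the pusher goes back and the stack drops one place, so a second press would eject a second spacer.
- deck_landing (a point): Where the ejected spacer comes to lie: on the deck's top, 8 mm above the table, at dispenser x = -53 mm, y = 0 (the spacer's centre stops at x = -49 to -58 mm). A stop rail (x = -78 to -84 mm, y = +-50 mm, 16 mm above the table) bounds the deck in front; the deck is open at its +y and -y sides, where one tray adjoins each.
- plunger (a joint): Travel of the dispenser's plunger in m: 0 = up, 0.025 = fully down. Moves straight down; spring, about 2.5 N at the start and 7.5 N at the bottom, plus a few N while it ejects; comes back up by itself when released.
- plunger_top (a point): Centre of the top face of the plunger's round black cap (36 mm diameter, 9 mm thick), at dispenser x = 52 mm, y = 0; 75 mm above the table when up, 50 mm when fully down. Moves with the plunger.
- tray_empty: The empty one of two equal fixed timber trays, 70 (x) x 64 (y) x 14 mm, at the deck's +y and -y sides (which is which varies): dispenser x = -53, y = +-96.5 mm, axes parallel to it. Origin: centre of underside. Recess 60 x 54 mm, floor 4.5 mm above the table; sills on its y sides 5 mm wide, 7.5 mm high: a spacer slides over the inner one and drops in. x walls 14 mm high.
- tray_filled: The other tray, same shape, with a spacer already lying in it. Origin: centre of the underside.
- spacer_1: Plain aluminium spacer disc, 40 mm diameter, 12 mm thick, about 45 g; the lowest in the magazine, the one that is ejected. Origin: centre of its underside; z is the disc's axis.
- spacer_2: Same disc, second from below in the magazine; stays there. Origin: centre of its underside.
- spacer_3: Same disc, top one in the magazine; stays there. Origin: centre of its underside.
- spacer_4: Same disc, already lying in the filled tray; stays there. Origin: centre of its underside.
- ink_pot: Bystander: small loose ink pot with blue lid, 58 mm diameter, 64 mm high, standing beside the dispenser's housing. Origin: centre of its underside.
- timber_block: Bystander: loose timber block 42 x 75 x 30 mm before the deck. Origin: centre of its underside.
- marker: Bystander: loose capped marker pen, 141 mm long, 20 mm high, lying before the deck. Origin: centre of its underside.
- tape_roll: Bystander: loose roll of masking tape lying flat, 92 mm diameter, 24 mm high. Origin: centre of its underside.
Mind the look-alikes: they are no part of the job. What is shaped like the spacer_4 but orange is not meant.

How it is judged:
On the way, in this order (a step that is already met when the one before it is completed fails the run):
1. the plunger is pressed all the way down and one spacer is out on the deck (value of joint plunger above 0.021 m and x of spacer_1 in the frame of dispenser below -0.045 m), for 0.05 s.
2. the plunger is back up and the spacer lies on the deck in front of the magazine (value of joint plunger below 0.002 m and x of spacer_1 in the frame of dispenser between -0.066 and -0.044 m and y of spacer_1 in the frame of dispenser between -0.03 and 0.03 m and z of spacer_1 in the frame of dispenser between 0.005 and 0.011 m), for 0.1 s.
At the end, for the whole second after the job is handed in: The ejected spacer lies flat and at rest on the floor of the tray that was empty (underside less than 6 mm above the table, tilt under 0.05 rad), the plunger is up (within 2 mm), the other two spacers are still stacked in the magazine, one place lower, and the fourth still lies in its own tray (x of spacer_1 in the frame of tray_empty between -0.02 and 0.02 m and y of spacer_1 in the frame of tray_empty between -0.015 and 0.015 m and z of spacer_1 in the frame of tray_empty between 0.003 and 0.006 m and angle between spacer_1's own z axis and vertical below 0.05 rad and linear speed of spacer_1 below 0.02 m/s and value of joint plunger below 0.002 m and x of spacer_2 in the frame of dispenser between -0.006 and 0.006 m and y of spacer_2 in the frame of dispenser between -0.006 and 0.006 m and z of spacer_2 in the frame of dispenser between 0.004 and 0.012 m and x of spacer_3 in the frame of dispenser between -0.006 and 0.006 m and y of spacer_3 in the frame of dispenser between -0.006 and 0.006 m and z of spacer_3 in the frame of dispenser between 0.016 and 0.024 m and x of spacer_4 in the frame of tray_filled between -0.02 and 0.02 m and y of spacer_4 in the frame of tray_filled between -0.015 and 0.015 m and z of spacer_4 in the frame of tray_filled between 0.003 and 0.006 m); the robot touches nothing.
It fails at once if a second spacer comes out of the magazine (by more than half its radius), or is lifted in it (x of any of spacer_2, spacer_3 in the frame of dispenser below -0.012 m or z of spacer_2 in the frame of dispenser above 0.03 m or z of spacer_3 in the frame of dispenser above 0.042 m).
It fails at once if the ejected spacer is lifted more than 15 mm off the deck (z of spacer_1 in the frame of dispenser above 0.023 m).
It fails at once if the spacer in the filled tray is lifted or moved more than 10 mm (distance of spacer_4 from where it was at the start of the episode above 0.01 m).
It fails at once if the ink pot, timber block, marker or roll of tape is moved more than 20 mm (distance of any of ink_pot, timber_block, marker, tape_roll from where it was at the start of the episode above 0.02 m).
It also fails if it takes over 40 s, if anything falls off the work surface, if the arm or the gripper's body presses on something with over 40 N, if the wrist force passes 120 N, or if a joint passes its speed limit or range.

## Working session

There is one attempt and no reset: what is moved stays moved. The work goes in short steps, Python scripts to look and compute and a tool call to move; the robot and the scene stay as the last step left them, time stands still between calls to the robot, and variables do not carry over. Pictures are saved under pics/ and viewed, and the job is handed in when it is done.

Besides the shell and the picture viewer there is one more tool, called after "Call:" as name(argument=value, ...), one argument or row to a line, values as JSON. play_rows: Moves the arm, as the interface text tells. Its arguments: {"type":"object","properties":{"increments":{"type":"array"},"jaw":{"type":"number"},"squeeze":{"type":"number"}},"required":["increments"]}

```bash
ls; mkdir -p pics
python3 - <<'E'
from plant import *
import cv2,numpy as np
s=read_state();print({k:np.round(v,3).tolist() if not isinstance(v,float) else v for k,v in s.items() if k!='x'})
for n in("scene","top"):
    im,d=read_camera(n);cv2.imwrite(f"pics/{n}0.png",im);np.save(f"pics/{n}0.npy",d);p=camera_params(n);print(n,p)
E
```

```text
pics
{'t': 0.0, 'q': [-1.208, 0.131, 1.489, -0.0, 1.523, -0.085], 'dq': [-0.001, -0.002, 0.001, 0.001, 0.002, -0.002], 'joint_torque': [-0.001, -55.984, -49.176, 0.077, 0.036, -0.0], 'tool_pos': [0.26, -0.54, 0.202], 'orientation': [-2.658, 1.672, 0.002], 'force': [0.156, -0.315, -1.054], 'wrist_torque': [0.011, 0.003, 0.027], 'opening': 0.09331463462475438}
scene {'K': array([[524.93690812,   0.        , 318.51670816],
       [  0.        , 524.93690812, 241.14643542],
       [  0.        ,   0.        ,   1.        ]]), 'eye': array([-0.23082701, -0.39584657,  0.4745561 ]), 'orientation': array([ 1.09965193, -0.44260522, -0.68517694])}
top {'K': array([[524.95478306,   0.        , 303.51001495],
       [  0.        , 524.95478306, 233.04344303],
       [  0.        ,   0.        ,   1.        ]]), 'eye': array([0.38953118, 0.29151404, 0.94213929]), 'orientation': array([ 0.0614301 , -0.01207978, -1.59312605])}
```

View pics/scene0.png

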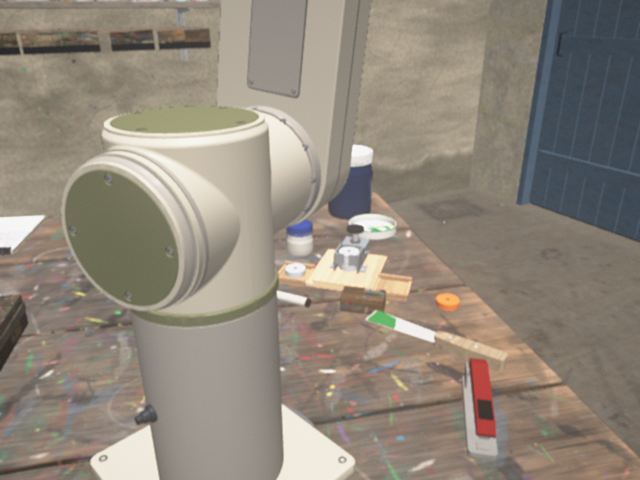

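View pics/top0.png

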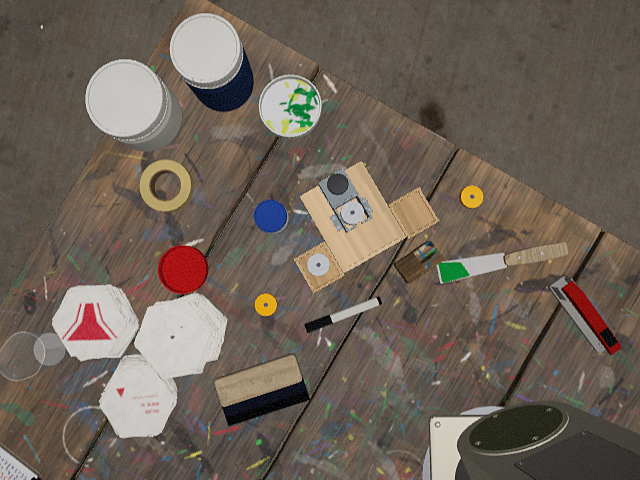

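The top view shows the dispenser at about (350,215): plunger cap (338,184), magazine (352,212), filled tray (318,265) and empty tray (413,213). The look-alikes are the orange discs at (472,197) and (265,305), the white discs and lids at (290,105) and (48,350), and the dark timber block (417,260). The plunger is the black disc at (338,184), on the housing. I'll check that in a crop and measure it.

```bash
cat > h.py <<'E'
import numpy as np,cv2
from scipy.spatial.transform import Rotation as R
from plant import *
def ray(name,uv):
    p=camera_params(name);K=p["K"];d=np.array([(uv[0]-K[0,2])/K[0,0],-(uv[1]-K[1,2])/K[1,1],-1.])
    return p["eye"],R.from_rotvec(p["orientation"]).apply(d)
def onz(name,uv,z):
    e,d=ray(name,uv);return e+d*(z-e[2])/d[2]
def proj(name,X):
    p=camera_params(name);c=R.from_rotvec(p["orientation"]).inv().apply(np.array(X)-p["eye"]);K=p["K"]
    return np.array([K[0,0]*c[0]/-c[2]+K[0,2],K[1,1]*-c[1]/-c[2]+K[1,2]])
E
python3 - <<'E'
from h import *
im=cv2.imread("pics/top0.png");c=im[150:300,280:450]
cv2.imwrite("pics/crop0.png",cv2.resize(c,None,fx=4.5,fy=4,interpolation=cv2.INTER_CUBIC)[:600,:800] if 0 else cv2.resize(c,None,fx=4,fy=4,interpolation=cv2.INTER_CUBIC))
im=cv2.imread("pics/scene0.png");c=im[200:320,260:430]
cv2.imwrite("pics/crop1.png",cv2.resize(c,None,fx=4,fy=4,interpolation=cv2.INTER_CUBIC))
E
```

```text
(no output)
```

View pics/crop0.png

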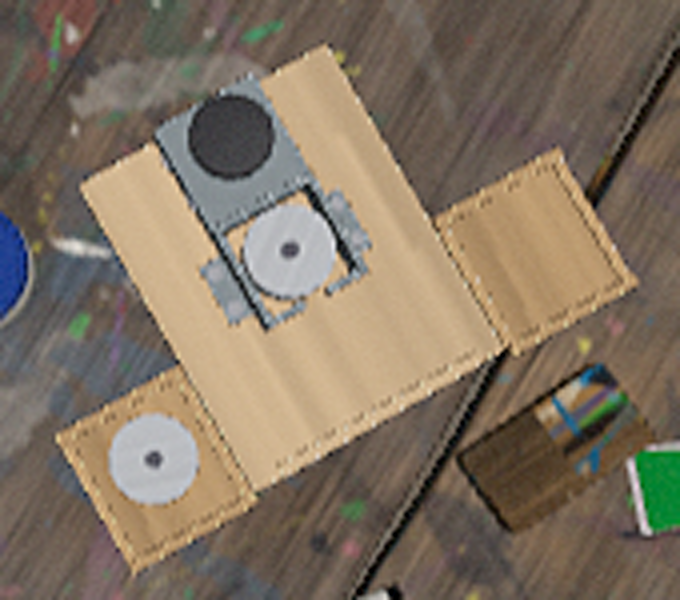

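View pics/crop1.png

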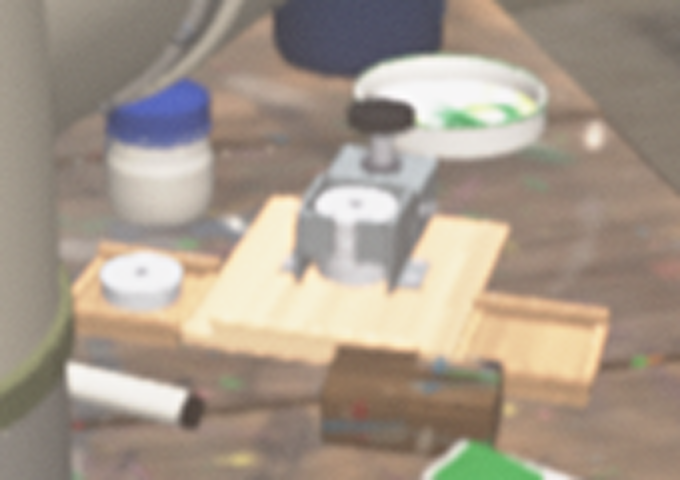

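```bash
cat > fit.py <<'E'
from h import *
im=cv2.imread("pics/top0.png")
o=lambda u,v:(280+u/4-.375,150+v/4-.375)
pts=[((231,136),.075,(52,0)),((289.5,250),.044,(0,0)),((80,187),.008,(74,64)),((325,45),.008,(74,-64)),((500,352),.008,(-84,-64)),((255,490),.008,(-84,64)),
((558,150),.014,(-18,-128.5)),((637,282),.014,(-88,-128.5)),((135,573),.014,(-88,128.5)),((57,438),.014,(-18,128.5))]
W=np.array([onz("top",o(*p[0]),p[1])[:2] for p in pts]);M=np.array([p[2] for p in pts])/1e3
a=M-M.mean(0);b=W-W.mean(0)
yaw=np.arctan2((a[:,0]*b[:,1]-a[:,1]*b[:,0]).sum(),(a*b).sum())
Rm=np.array([[np.cos(yaw),-np.sin(yaw)],[np.sin(yaw),np.cos(yaw)]]);t=W.mean(0)-Rm@M.mean(0)
if __name__=="__main__":
    print("yaw",yaw,np.degrees(yaw),"t",t);print(np.round((W-(M@Rm.T+t))*1e3,1))
    print("cap",W[0]);T=lambda x,y:Rm@[x,y]+t
    for n,q in dict(cap=(.052,0),land=(-.053,0),tray=(-.053,-.0965)).items():print(n,T(*q))
    print("s4",onz("top",o(153,459),.0165), "model",T(-.053,.0965))
    for n,uv,z in(("block",(417,258),.03),("pot",(271,216),.064),("green",(450,272),.01)):
        w=onz("top",uv,z);print(n,w,"disp",Rm.T@(w[:2]-t))
    print(proj("scene",[*T(.052,0),.075]),"seen",(260+381/4,200+112/4))
    d=np.load("pics/top0.npy");print([float(d[int(v),int(u)]) for u,v in((338,184),(352,214),(318,268))])
E
python3 fit.py
```

```text
yaw 0.4989681155818856 28.588767134437894 t [0.46526184 0.23539879]
[[ 0.1 -0. ]
 [ 0.4 -0. ]
 [-0.3 -1.2]
 [-0.7  0.3]
 [-1.   2.4]
 [ 1.6 -0.2]
 [-1.4  0.2]
 [ 0.9  1.1]
 [ 0.9 -1.1]
 [-0.5 -1.4]]
cap [0.51103051 0.26025892]
cap [0.51092183 0.26028181]
land [0.41872377 0.21003724]
tray [0.46490092 0.12530283]
s4 [0.37731426 0.29597453 0.0165    ] model [0.37254661 0.29477166]
block [0.38476976 0.1248028  0.03      ] disp [-0.12360058 -0.05859472]
pot [0.46081772 0.37261577 0.064     ] disp [0.06175875 0.12261365]
green [0.35884138 0.06433999 0.01      ] disp [-0.17530035 -0.09927848]
[355.56503926 226.45359611] seen (355.25, 228.0)
[0.8715108633041382, 0.8958290219306946, 0.919865608215332]
```

```bash
cat >> h.py <<'E'
import sys
def goto(p,yaw):
    """remaining shift in tool axes (cm) and turn about tool z to reach TCP p with tool-x at world yaw"""
    s=read_state();Rt=R.from_rotvec(s["orientation"]);m=Rt.as_matrix()
    d=Rt.inv().apply(np.array(p)-s["tool_pos"])*100
    dy=yaw-np.arctan2(m[1,0],m[0,0]);dy=(dy+np.pi)%(2*np.pi)-np.pi
    print("pos",np.round(s["tool_pos"],4),"z-axis",np.round(m[:,2],3),"F",np.round(s["force"],1),"t",round(s["t"],2),"open",round(s["opening"],4))
    print("shift cm",np.round(d,2),"turn",round(-dy,3))
E
python3 - <<'E'
import plant
print([n for n in dir(plant) if not n.startswith('__')]);print(getattr(plant,'tips_ahead',None),getattr(plant,'TIPS_AHEAD',None))
from h import *
from fit import yaw
goto([.511,.2603,.18],yaw)
E
```

```text
['IKError', 'camera_params', 'close_job', 'read_camera', 'read_state', 'tips_ahead']
0.011 None
pos [ 0.2596 -0.5403  0.2024] z-axis [-0.001  0.002 -1.   ] F [ 0.3  0.2 -0.7] t 0.1 open 0.093
shift cm [-61.28 -57.32   2.35] turn -1.622
```

Call:
play_rows(
  increments=[
    [[-3.4,-3.2,0,-0.14],[-6.8,-6.4,0,-0.28],[-10.2,-9.6,0,-0.42],[-13.6,-12.8,0,-0.56],[-17,-16,0,-0.7]],
  ],
  jaw=0,
  squeeze=10,
)

```text
t: 0.6
tool_pos: [0.3302, -0.3159, 0.2022]
orientation: [-3.071, 0.651, 0.002]
force: [0.3, 0.3, 0.4]
opening: 0.0577
```

```bash
python3 -c "
from h import *
from fit import yaw
goto([.511,.2603,.18],yaw)"
```

```text
pos [ 0.3302 -0.3159  0.2022] z-axis [-0.001  0.002 -1.   ] F [0.3 0.3 0.4] t 0.6 open 0.0577
shift cm [ -6.85 -59.99   2.33] turn -0.917
```

Call:
play_rows(
  increments=[
    [[-0.5,-4.5,0,-0.14],[-1.0,-9,0,-0.28],[-1.5,-13.5,0,-0.42],[-2,-18,0,-0.56],[-2.5,-22.5,0,-0.7]],
  ],
)

```text
t: 1.1
tool_pos: [0.3986, -0.0983, 0.2024]
orientation: [-3.107, -0.45, 0.001]
force: [1.1, -0.5, -0.3]
opening: 0.0177
```

```bash
python3 -c "
from h import *
from fit import yaw
goto([.511,.2603,.18],yaw)"
```

```text
pos [ 0.3986 -0.0983  0.2024] z-axis [-0.001  0.002 -1.   ] F [ 1.1 -0.5 -0.3] t 1.1 open 0.0177
shift cm [ 20.95 -31.19   2.31] turn -0.211
```

Call:
play_rows(
  increments=[
    [[2.6,-3.9,0,-0.07],[5.2,-7.8,0,-0.14],[7.8,-11.7,0,-0.211],[10.4,-15.6,0,-0.211],[13,-19.5,0,-0.211]],
  ],
)

```text
t: 1.6
tool_pos: [0.4679, 0.1277, 0.2026]
orientation: [-3.042, -0.776, 0.001]
force: [1.4, -1.2, 0.5]
opening: 0.0004
```

```bash
python3 -c "
from h import *
from fit import yaw
goto([.511,.2603,.18],yaw)"
```

```text
pos [0.4679 0.1277 0.2026] z-axis [-0.001  0.002 -1.   ] F [ 1.4 -1.2  0.5] t 1.6 open 0.0004
shift cm [10.13 -9.57  2.28] turn 0.0
```

Call:
play_rows(
  increments=[
    [[3.5,-3.3,0,0],[7,-6.6,1,0],[10.13,-9.57,2.3,0],[10.13,-9.57,4,0],[10.13,-9.57,6,0]],
  ],
)

```text
t: 2.1
tool_pos: [0.5108, 0.2619, 0.1416]
orientation: [-3.041, -0.779, 0.002]
force: [0.7, -0.4, 0.3]
opening: 0.0007
```

Run:
```python
from h import *
from fit import yaw
goto([.511,.2603,.10],yaw)
im,d=read_camera("scene");cv2.imwrite("pics/s1.png",cv2.resize(im[120:320,240:460],None,fx=3,fy=3))
im,d=read_camera("top");cv2.imwrite("pics/t1.png",cv2.resize(im[120:300,260:450],None,fx=3,fy=3))
```

```text
pos [0.5108 0.2619 0.1416] z-axis [-0.002  0.002 -1.   ] F [ 0.7 -0.4  0.3] t 2.1 open 0.0007
shift cm [-0.05  0.16  4.16] turn 0.003
```

View pics/s1.png

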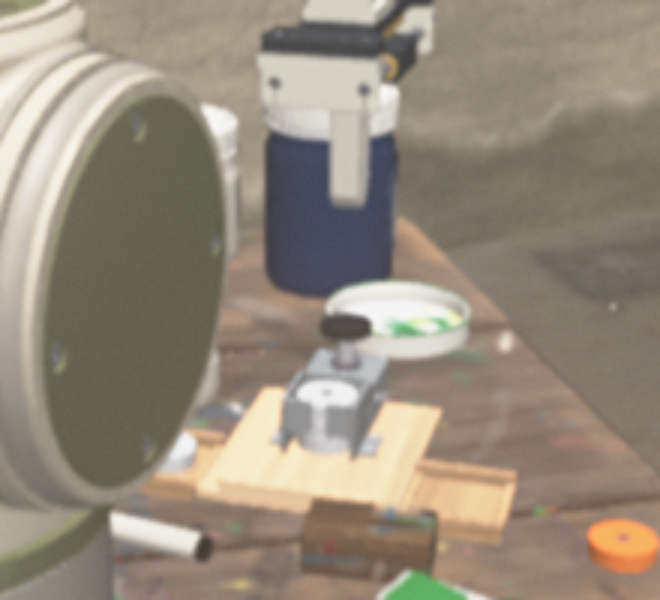

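View pics/t1.png

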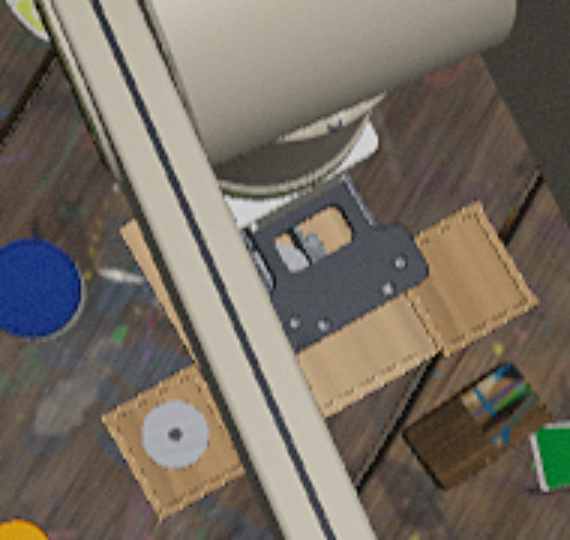

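Scene crop: the closed fingertips at (348,205) are directly over the black cap at (345,327). I'll press slowly from here.

Call:
play_rows(
  increments=[
    [[-0.05,0.16,2,0.003],[-0.05,0.16,4.0,0.003],[-0.05,0.16,4.8,0.003],[-0.05,0.16,5.2,0.003],[-0.05,0.16,5.6,0.003]],
  ],
)

```text
t: 2.7
tool_pos: [0.5091, 0.2582, 0.0838]
orientation: [-3.044, -0.772, 0.009]
force: [-0.5, 0.6, 0.3]
opening: 0.0004
```

```bash
python3 -c "
from h import *
from fit import yaw
goto([.511,.2603,.061],yaw)"
```

```text
pos [0.5091 0.2582 0.0838] z-axis [-0.006 -0.    -1.   ] F [-0.5  0.6  0.3] t 2.7 open 0.0004
shift cm [ 0.28 -0.08  2.27] turn -0.002
```

Call:
play_rows(
  increments=[
    [[0.2,-0.08,0.4,0],[0.2,-0.08,0.8,0],[0.2,-0.08,1.2,0],[0.2,-0.08,1.6,0],[0.2,-0.08,1.9,0]],
  ],
)

```text
t: 3.2
tool_pos: [0.5102, 0.2599, 0.0643]
orientation: [-3.044, -0.772, 0.009]
force: [0.0, 0.1, -0.2]
opening: -0.0001
```

```bash
python3 -c "
from h import *
from fit import yaw
goto([.511,.2603,.061],yaw)"
```

```text
pos [0.5102 0.2599 0.0643] z-axis [-0.006 -0.    -1.   ] F [ 0.   0.1 -0.2] t 3.2 open -0.0001
shift cm [0.09 0.   0.33] turn -0.002
```

Run:
```python
from h import *
im,d=read_camera("scene");cv2.imwrite("pics/s2.png",cv2.resize(im[160:320,280:460],None,fx=4,fy=4)[:600])
s=read_state();print(s["force"],s["tool_pos"],s["t"])
from fit import Rm,t
print(proj("scene",s["tool_pos"]-[0,0,.011]))
im,d=read_camera("top");cv2.imwrite("pics/t2.png",cv2.resize(im[120:300,260:450],None,fx=3,fy=3))
```

```text
[-0.558345   -0.59352423 -0.62622892] [0.50982717 0.25971305 0.06376293] 3.25
[355.15637097 236.76263397]
```

View pics/s2.png

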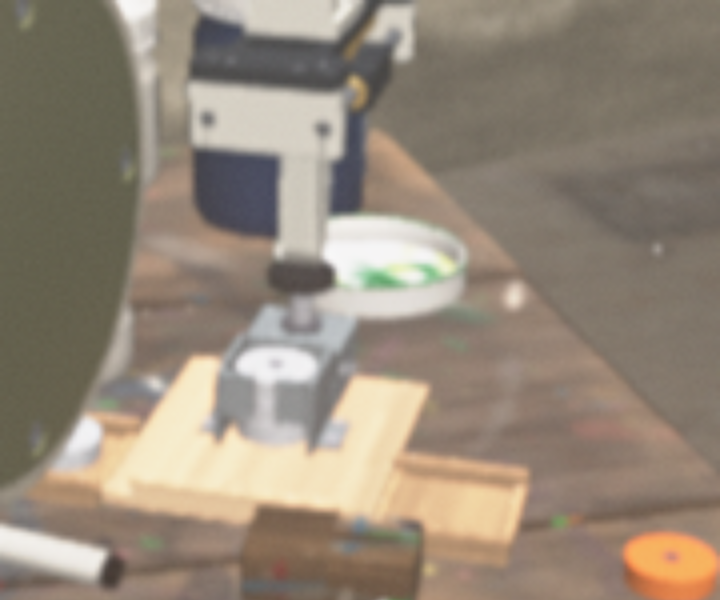

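View pics/t2.png

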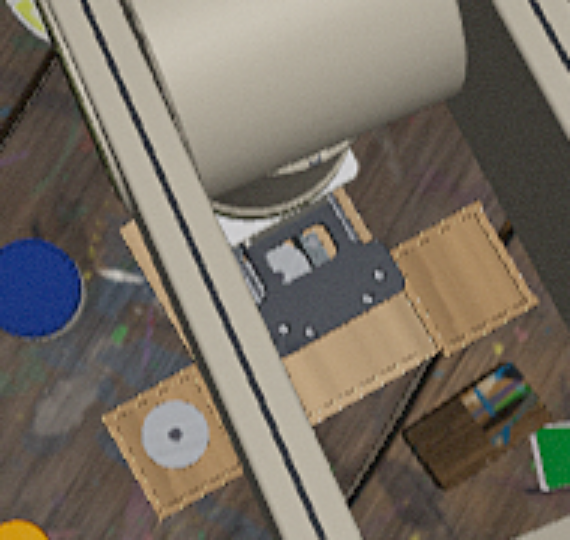

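Run:
```python
from h import *
print("expected tip at t=2.1",proj("scene",[.5108,.2619,.1306]),"seen 356,188")
p=camera_params("scene");Rc=R.from_rotvec(p["orientation"]);K=p["K"]
im,d=read_camera("scene")
def pt(u,v):
    z=d[v,u];return p["eye"]+Rc.apply([(u-K[0,2])/K[0,0]*z,-(v-K[1,2])/K[1,1]*z,-z])
for v in range(196,248,2): print(v,[np.round(pt(u,v),3).tolist() for u in (355,)],im[v,355])
s=read_state();print(s["tool_pos"],s["force"],s["t"],s["q"])
```

```text
expected tip at t=2.1 [355.57679819 200.31296683] seen 356,188
196 [[0.444, 0.204, 0.169]] [197 208 214]
198 [[0.441, 0.201, 0.167]] [188 200 205]
200 [[0.494, 0.248, 0.139]] [186 199 203]
202 [[0.496, 0.25, 0.134]] [190 202 207]
204 [[0.497, 0.251, 0.129]] [189 200 206]
206 [[0.494, 0.248, 0.126]] [189 200 205]
208 [[0.497, 0.25, 0.121]] [188 201 206]
210 [[0.497, 0.251, 0.117]] [189 200 206]
212 [[0.498, 0.252, 0.112]] [188 199 205]
214 [[0.497, 0.25, 0.108]] [189 199 205]
216 [[0.499, 0.252, 0.103]] [189 199 204]
218 [[0.498, 0.251, 0.1]] [191 201 207]
220 [[0.499, 0.252, 0.095]] [187 198 205]
222 [[0.499, 0.252, 0.09]] [183 193 199]
224 [[0.501, 0.253, 0.085]] [139 146 153]
226 [[0.51, 0.261, 0.076]] [ 91  96 103]
228 [[0.504, 0.256, 0.075]] [76 79 86]
230 [[0.496, 0.248, 0.075]] [75 79 86]
232 [[0.498, 0.25, 0.07]] [79 82 89]
234 [[0.503, 0.254, 0.063]] [147 148 153]
236 [[0.505, 0.256, 0.057]] [179 177 182]
238 [[0.503, 0.254, 0.054]] [178 177 183]
240 [[0.505, 0.256, 0.048]] [169 166 172]
242 [[0.503, 0.253, 0.045]] [135 133 137]
244 [[0.501, 0.252, 0.042]] [181 179 176]
246 [[0.488, 0.24, 0.045]] [155 155 154]
[0.51006915 0.25978015 0.06439071] [ 0.99465481  0.11713818 -0.64517303] 3.35 [ 0.38007591  0.17140955  1.70382183  0.0021584   1.27247478 -0.1173755 ]
```

The depth shows the fingertip at z≈0.08, just above the untouched cap (top at z 0.075). That is about 27 mm higher than tool_pos and tips_ahead imply, and the zero force agrees with it. I'll trust the camera and the force reading and go down in small steps to find contact.

Call:
play_rows(
  increments=[
    [[0.1,0,0.2,0],[0.1,0,0.4,0],[0.1,0,0.6,0]],
  ],
)

```text
t: 3.65
tool_pos: [0.5112, 0.2604, 0.0586]
orientation: [-3.044, -0.772, 0.009]
force: [-0.6, 0.6, 2.1]
opening: 0.0001
```

Call:
play_rows(
  increments=[
    [[0,0,0.3,0],[0,0,0.6,0],[0,0,0.9,0],[0,0,1.2,0],[0,0,1.5,0]],
  ],
)

```text
t: 4.15
tool_pos: [0.5113, 0.2604, 0.0443]
orientation: [-3.044, -0.772, 0.009]
force: [-4.1, -1.6, 7.6]
opening: 0.0004
```

Call:
play_rows(
  increments=[
    [[0,0,0.3,0],[0,0,0.6,0],[0,0,0.8,0]],
  ],
)

```text
t: 4.45
tool_pos: [0.5113, 0.2604, 0.0369]
orientation: [-3.044, -0.772, 0.008]
force: [-4.5, -1.9, 8.8]
opening: 0.0005
```

Run:
```python
from h import *
im,d=read_camera("scene");cv2.imwrite("pics/s3.png",cv2.resize(im[160:320,280:460],None,fx=4,fy=4)[:600])
s=read_state();print(s["force"],s["tool_pos"],s["t"])
```

```text
[-3.38361955 -0.3015358   6.96104884] [0.51124601 0.26042434 0.03664838] 4.5
```

View pics/s3.png

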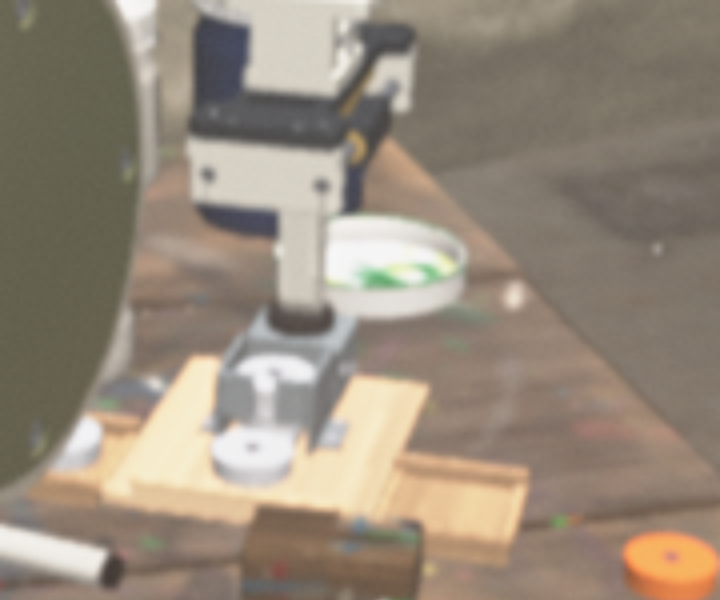

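The disc is out at crop (253,455) and the cap is nearly down. I'll go the last few mm until the force rises.

Call:
play_rows(
  increments=[
    [[0,0,0.15,0],[0,0,0.3,0],[0,0,0.3,0]],
  ],
)

```text
t: 4.8
tool_pos: [0.5113, 0.2604, 0.0349]
orientation: [-3.044, -0.772, 0.008]
force: [-7.2, -3.0, 12.2]
opening: 0.0006
```

The plunger is on its stop, with the force rising and no further motion. That gives tip z = tool_pos z + 0.015 m as the working calibration. Now I release it.

Call:
play_rows(
  increments=[
    [[0,0,-0.5,0],[0,0,-1.2,0],[0,0,-2.0,0],[0,0,-3.5,0],[0,0,-6.0,0]],
  ],
)

```text
t: 5.3
tool_pos: [0.5104, 0.2599, 0.0944]
orientation: [-3.044, -0.772, 0.013]
force: [-0.0, -0.2, -0.4]
opening: 0.0002
```

Call:
play_rows(
  increments=[
    [[0,-4,-4,0],[0,-8,-5,0],[0,-12,-5,0],[0,-16,-5,0],[0,-16,-5,0]],
  ],
)

```text
t: 5.8
tool_pos: [0.4321, 0.4047, 0.146]
orientation: [-3.041, -0.779, 0.012]
force: [0.4, -0.6, -0.4]
opening: 0.0005
```

Run:
```python
from h import *
s=read_state();print(s["force"],s["tool_pos"],s["t"])
im,d=read_camera("scene");cv2.imwrite("pics/s4.png",cv2.resize(im[160:320,240:440],None,fx=4,fy=4)[:600])
im,d=read_camera("top");cv2.imwrite("pics/t4f.png",im);cv2.imwrite("pics/t4.png",cv2.resize(im[150:300,280:450],None,fx=4,fy=4,interpolation=cv2.INTER_CUBIC))
```

```text
[ 0.37419388 -0.59553013 -0.37950512] [0.4320721  0.40466084 0.14601992] 5.8
```

View pics/s4.png

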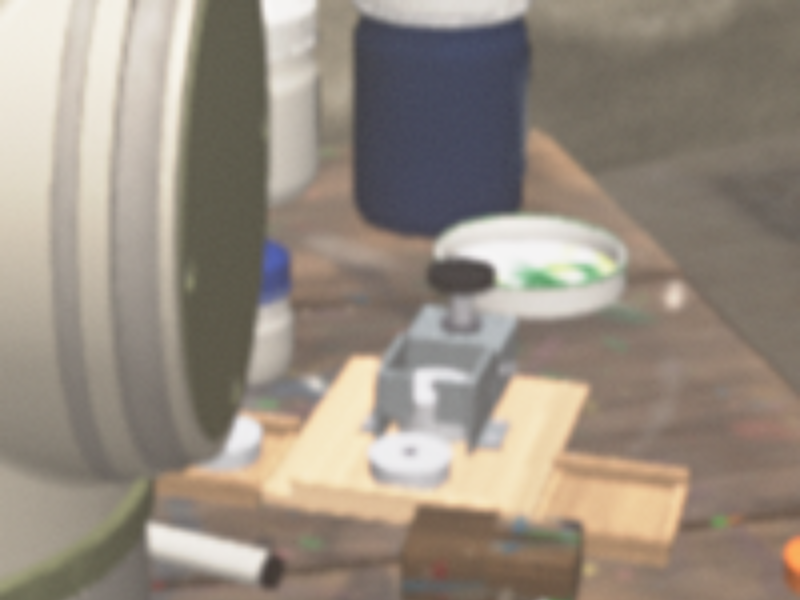

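View pics/t4.png

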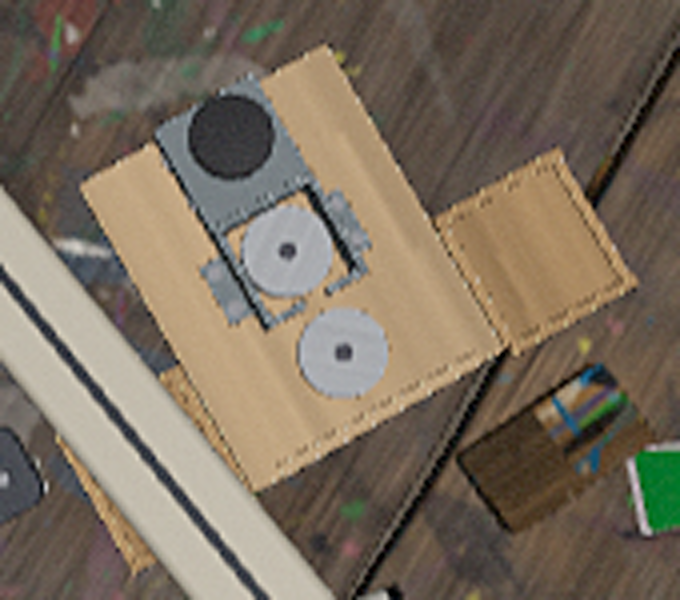

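The cap is up and at its old pixel (231,136). The stack has dropped one place and the disc lies on the deck at crop (344,352). The gripper body is 188 mm along tool x and sits low because the fingers show short. I'll therefore turn tool x along dispenser -y, so the body stays clear of the cap, and push with the closed fingers' outer face.

```bash
cat > nums.py <<'E'
from fit import *
D=lambda w:Rm.T@(np.array(w)[:2]-t)
Wd=lambda x,y,z:[*(Rm@[x,y]+t),z]
ydn=yaw-np.pi/2
E
python3 - <<'E'
from nums import *
im=cv2.imread("pics/t4f.png")
print("s1 disp",D(onz("top",o(344,352),.020)),"s2 cap",D(onz("top",o(288,250),.032)),"s4",D(onz("top",o(153,459),.0165)))
s=read_state();print("tcp disp",D(s["tool_pos"]))
goto(Wd(-.053,.046,.11),ydn)
E
```

```text
s1 disp [-0.04925232 -0.00065487] s2 cap [ 0.00121542 -0.00079573] s4 [-0.04823804  0.09527481]
tcp disp [0.0520241  0.16057769]
pos [0.4341 0.4013 0.1454] z-axis [-0.008 -0.001 -1.   ] F [-0.4 -0.9 -0.6] t 5.9 open 0.0008
shift cm [-10.48  11.46   3.59] turn 1.571
```

Call:
play_rows(
  increments=[
    [[-1,1,0,0.145],[-2,2,0,0.29],[-3,3,0,0.435],[-4,4,0,0.58],[-5,5,0,0.725]],
  ],
)

```text
t: 6.4
tool_pos: [0.4148, 0.3315, 0.1459]
orientation: [3.118, -0.366, -0.011]
force: [0.2, -0.9, -0.7]
opening: 0.0005
```

```bash
python3 -c "
from nums import *
goto(Wd(-.051,.046,.11),ydn)"
```

```text
pos [0.4148 0.3315 0.1459] z-axis [-0.008 -0.002 -1.   ] F [ 0.2 -0.9 -0.7] t 6.4 open 0.0005
shift cm [0.29 8.16 3.61] turn 0.838
```

Call:
play_rows(
  increments=[
    [[0,1.6,0,0.145],[0.1,3.2,0,0.29],[0.2,4.8,0,0.435],[0.3,6.4,0,0.58],[0.3,8.1,0,0.725]],
  ],
)

```text
t: 6.9
tool_pos: [0.3995, 0.2501, 0.1464]
orientation: [2.777, -1.457, -0.008]
force: [0.3, -0.2, -0.3]
opening: 0.0008
```

```bash
python3 -c "
from nums import *
goto(Wd(-.051,.046,.05),ydn)"
```

```text
pos [0.3995 0.2501 0.1464] z-axis [-0.007 -0.002 -1.   ] F [ 0.3 -0.2 -0.3] t 6.9 open 0.0008
shift cm [-0.14 -0.06  9.64] turn 0.105
```

Call:
play_rows(
  increments=[
    [[-0.14,-0.06,2,0.105],[-0.14,-0.06,5,0.105],[-0.14,-0.06,8,0.105],[-0.14,-0.06,9.6,0.105],[-0.14,-0.06,9.6,0.105]],
  ],
)

```text
t: 7.4
tool_pos: [0.3968, 0.2491, 0.0479]
orientation: [2.691, -1.601, -0.012]
force: [0.1, -0.8, -0.6]
opening: 0.0004
```

Run:
```python
from nums import *
goto(Wd(-.051,.046,-.003),ydn);print(D(read_state()["tool_pos"]))
im,d=read_camera("scene");cv2.imwrite("pics/s5.png",cv2.resize(im[160:320,240:440],None,fx=4,fy=4)[:600]);np.save("pics/s5.npy",d)
im,d=read_camera("top");cv2.imwrite("pics/t5.png",cv2.resize(im[150:300,280:450],None,fx=4,fy=4,interpolation=cv2.INTER_CUBIC))
```

```text
pos [0.3968 0.2491 0.0479] z-axis [-0.012 -0.005 -1.   ] F [ 0.1 -0.8 -0.6] t 7.4 open 0.0004
shift cm [-0.12 -0.32  5.08] turn -0.001
[-0.05353354  0.04476115]
```

View pics/s5.png

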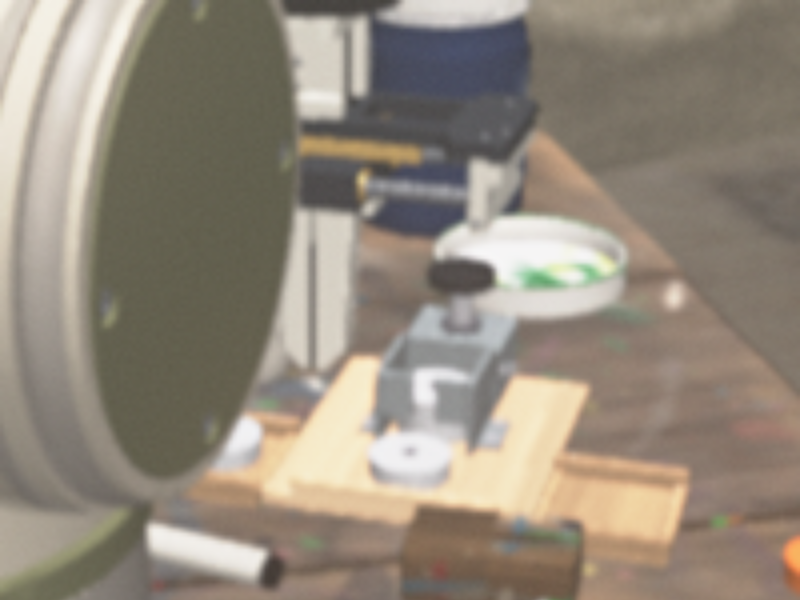

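View pics/t5.png

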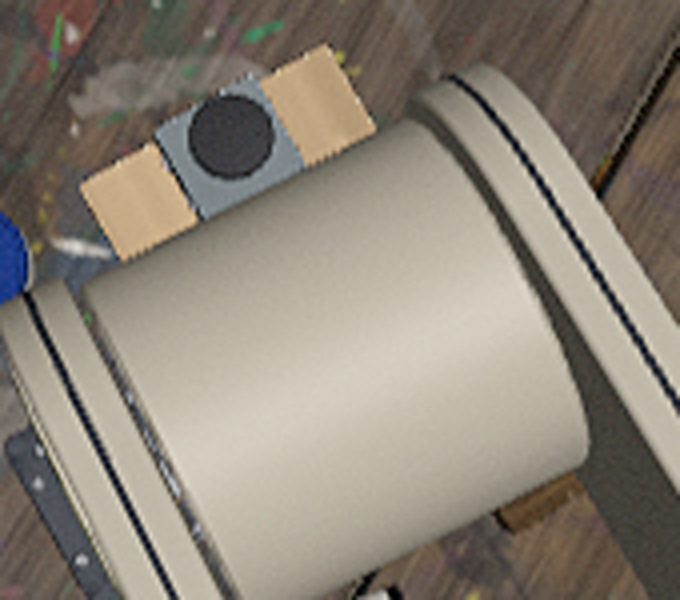

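Run:
```python
from nums import *
print(proj("scene",[.3968,.2491,.063]), "seen 320.5,252.5")
p=camera_params("scene");Rc=R.from_rotvec(p["orientation"]);K=p["K"];d=np.load("pics/s5.npy")
for u in (316,320,325):
  for v in (214,220,240,246,250):
    z=d[v,u];w=p["eye"]+Rc.apply([(u-K[0,2])/K[0,0]*z,-(v-K[1,2])/K[1,1]*z,-z]);print(u,v,np.round(w,3),np.round(D(w),3))
```

```text
[319.19746653 249.96576667] seen 320.5,252.5
316 214 [0.387 0.247 0.139] [-0.063  0.048]
316 220 [0.389 0.249 0.126] [-0.06   0.049]
316 240 [0.387 0.248 0.087] [-0.063  0.048]
316 246 [0.388 0.248 0.074] [-0.062  0.048]
316 250 [0.39  0.251 0.064] [-0.058  0.05 ]
320 214 [0.393 0.242 0.138] [-0.06   0.041]
320 220 [0.391 0.241 0.127] [-0.062  0.04 ]
320 240 [0.391 0.241 0.088] [-0.062  0.04 ]
320 246 [0.39  0.24  0.076] [-0.064  0.04 ]
320 250 [0.393 0.243 0.066] [-0.06   0.041]
325 214 [0.398 0.234 0.139] [-0.06   0.032]
325 220 [0.397 0.234 0.128] [-0.061  0.031]
325 240 [0.395 0.232 0.089] [-0.064  0.03 ]
325 246 [0.396 0.233 0.076] [-0.062  0.031]
325 250 [ 0.503  0.34  -0.001] [0.083 0.074]
```

Call:
play_rows(
  increments=[
    [[-0.15,-0.3,1.5,0],[-0.15,-0.3,3,0],[-0.15,-0.3,4,0],[-0.15,-0.3,4.6,0],[-0.15,-0.3,4.8,0]],
  ],
)

```text
t: 8.0
tool_pos: [0.4007, 0.2532, 0.0031]
orientation: [2.696, -1.603, -0.008]
force: [-0.4, 0.5, -0.2]
opening: 0.0004
```

Run:
```python
from nums import *
goto(Wd(-.051,-.0785,-.0025),ydn);print(D(read_state()["tool_pos"]))
im,d=read_camera("scene");cv2.imwrite("pics/s6.png",cv2.resize(im[160:320,240:440],None,fx=4,fy=4)[:600])
```

```text
pos [0.4007 0.2532 0.0031] z-axis [-0.007 -0.002 -1.   ] F [-0.4  0.5 -0.2] t 8.0 open 0.0004
shift cm [12.5   0.27  0.54] turn -0.001
[-0.04814062  0.04649124]
```

View pics/s6.png

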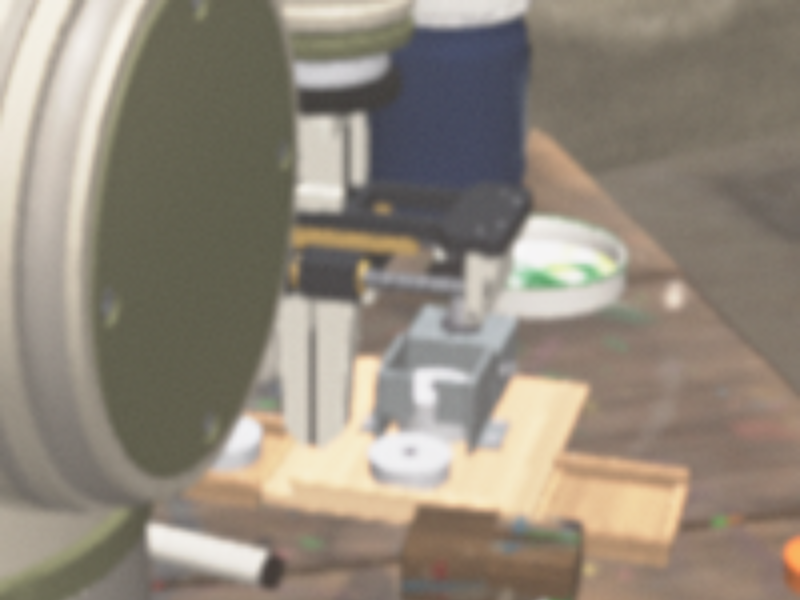

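Closed fingertips sit at crop (318,440), left of the disc (410,455) and in line with it. I'll lower 5 mm and push towards dispenser -y.

Call:
play_rows(
  increments=[
    [[0,0.25,0.3,0],[0.3,0.25,0.5,0],[1,0.25,0.5,0],[1.8,0.25,0.5,0],[2.6,0.25,0.5,0]],
  ],
)

```text
t: 8.55
tool_pos: [0.4114, 0.2285, -0.0018]
orientation: [2.696, -1.603, -0.007]
force: [-0.6, -0.9, 0.1]
opening: 0.0005
```

Run:
```python
from nums import *
goto(Wd(-.051,-.0785,-.0025),ydn);print(D(read_state()["tool_pos"]))
im,d=read_camera("scene");cv2.imwrite("pics/s7.png",cv2.resize(im[160:320,240:440],None,fx=4,fy=4)[:600])
```

```text
pos [ 0.4114  0.2285 -0.0018] z-axis [-0.007 -0.002 -1.   ] F [-0.6 -0.9  0.1] t 8.55 open 0.0005
shift cm [9.83 0.03 0.06] turn -0.001
[-0.05057766  0.01975994]
```

View pics/s7.png

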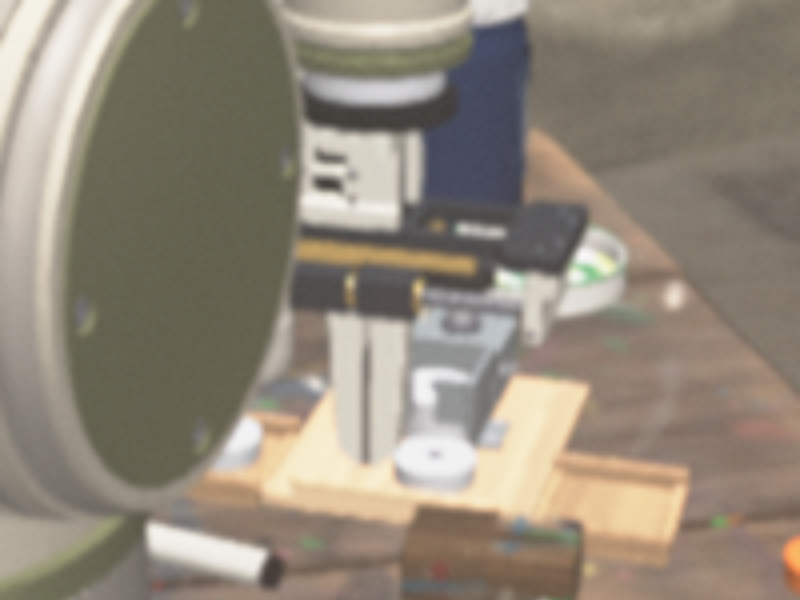

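The disc is moving; its hole went from crop (410,452) to (435,455). I'll keep pushing.

Call:
play_rows(
  increments=[
    [[0.8,0.03,0.05,0],[1.6,0.03,0.05,0],[2.4,0.03,0.05,0],[3.2,0.03,0.05,0],[4,0.03,0.05,0]],
  ],
)

```text
t: 9.1
tool_pos: [0.4311, 0.1918, -0.0022]
orientation: [2.695, -1.603, -0.006]
force: [-0.2, 1.4, 1.6]
opening: 0.0006
```

Run:
```python
from nums import *
print("disc at prev pic",D(onz("scene",(348.4,273.2),.02)))
goto(Wd(-.051,-.0785,-.0025),ydn);print(D(read_state()["tool_pos"]))
im,d=read_camera("scene");cv2.imwrite("pics/s8.png",cv2.resize(im[160:320,240:440],None,fx=4,fy=4)[:600])
```

```text
disc at prev pic [-0.04917635 -0.01158974]
pos [ 0.4311  0.1918 -0.0022] z-axis [-0.006 -0.003 -1.   ] F [-0.2  1.4  1.6] t 9.1 open 0.0006
shift cm [5.66 0.01 0.02] turn -0.001
[-0.05080942 -0.02193566]
```

View pics/s8.png

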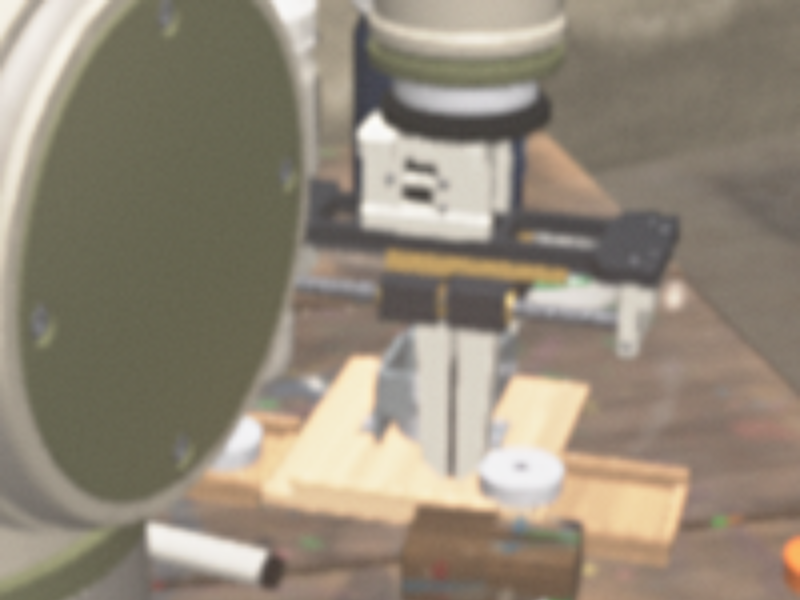

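Call:
play_rows(
  increments=[
    [[0.8,0.01,0,0],[1.6,0.01,0,0],[2.4,0.01,0,0],[3.2,0.01,0,0],[3.7,0.01,0,0]],
  ],
)

```text
t: 9.65
tool_pos: [0.4495, 0.1576, -0.0023]
orientation: [2.694, -1.604, -0.005]
force: [-0.2, -0.2, -0.1]
opening: 0.0005
```

Run:
```python
from nums import *
goto(Wd(-.051,-.0650,-.0025),ydn);print(D(read_state()["tool_pos"]))
im,d=read_camera("scene");cv2.imwrite("pics/s9.png",cv2.resize(im[180:320,280:440],None,fx=4,fy=4)[:600])
```

```text
pos [ 0.4495  0.1576 -0.0023] z-axis [-0.006 -0.003 -1.   ] F [-0.2 -0.2 -0.1] t 9.65 open 0.0005
shift cm [ 0.42 -0.01  0.02] turn -0.002
[-0.05106072 -0.06079913]
```

View pics/s9.png

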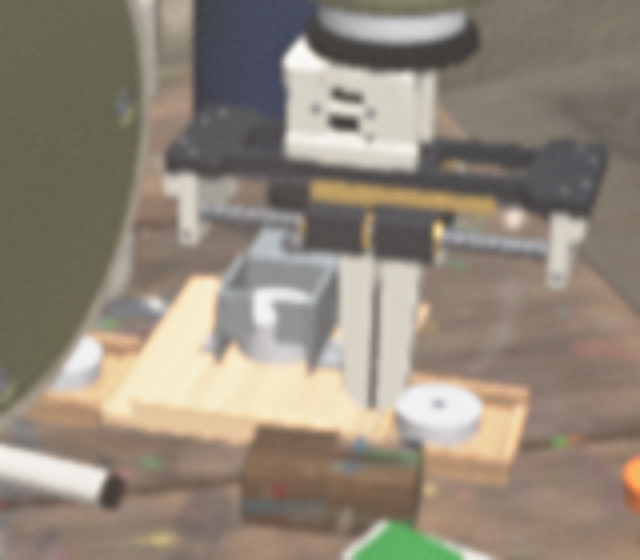

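Call:
play_rows(
  increments=[
    [[0.3,0,0,0],[0.5,0,0,0],[0.5,0,0,0],[0.0,0,-0.3,0],[0,0,-3,0]],
  ],
)

```text
t: 10.2
tool_pos: [0.4464, 0.1572, 0.0249]
orientation: [2.69, -1.601, -0.013]
force: [0.2, 0.5, -0.2]
opening: 0.0004
```

Call:
play_rows(
  increments=[
    [[0,0,-4,0],[0,0,-8,0],[-2,4,-10,0],[-4,8,-10,0],[-6,12,-10,0]],
  ],
)

```text
t: 10.7
tool_pos: [0.3126, 0.1536, 0.1275]
orientation: [2.692, -1.602, -0.011]
force: [-0.6, -0.3, 1.2]
opening: 0.0005
```

Run:
```python
from nums import *
s=read_state();print(s["tool_pos"],s["force"],s["t"])
im,d=read_camera("scene");cv2.imwrite("pics/s10.png",cv2.resize(im[180:320,260:440],None,fx=4,fy=4)[:600])
im,d=read_camera("top");cv2.imwrite("pics/t10f.png",im);cv2.imwrite("pics/t10.png",cv2.resize(im[150:300,280:450],None,fx=4,fy=4,interpolation=cv2.INTER_CUBIC))
```

```text
[0.3125757  0.15363057 0.12747661] [-0.62230526 -0.30631134  1.15442003] 10.7
```

View pics/s10.png

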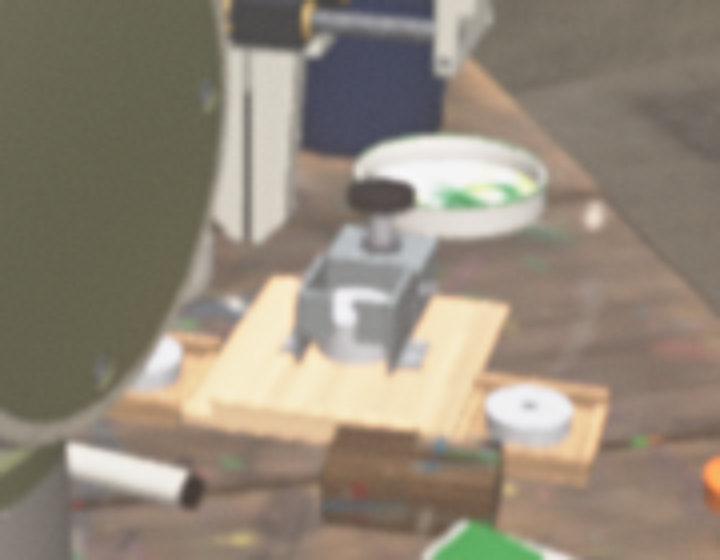

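View pics/t10.png

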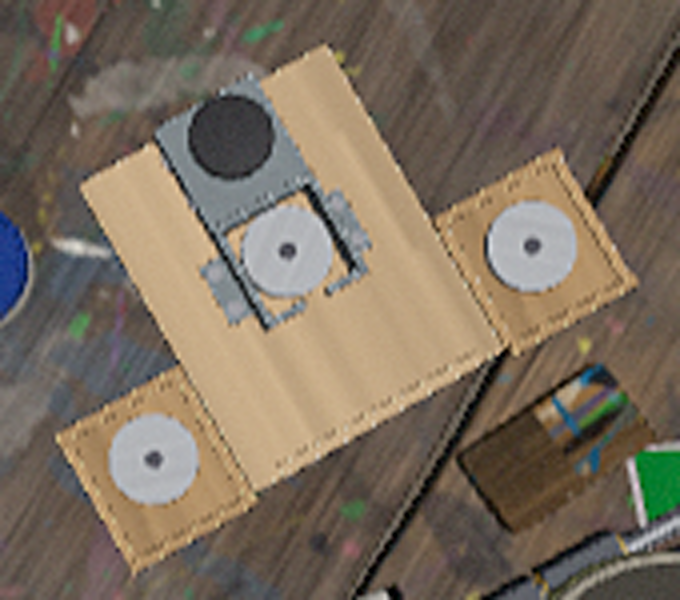

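Run:
```python
from nums import *
print("s1 disp",D(onz("top",o(532,246),.0165)),"s4",D(onz("top",o(153,459),.0165)),"s3",D(onz("top",o(288,250),.032)))
p=camera_params("top");Rc=R.from_rotvec(p["orientation"]);K=p["K"];im,d=read_camera("top")
def fitpl(uc,vc,r=8):
    P=[]
    for v in range(480):
        for u in range(640):
            q=(u-uc)**2+(v-vc)**2
            if 9<q<r*r:
                z=d[v,u];P.append(p["eye"]+Rc.apply([(u-K[0,2])/K[0,0]*z,-(v-K[1,2])/K[1,1]*z,-z]))
    P=np.array(P);A=np.c_[P[:,:2]-P[:,:2].mean(0),np.ones(len(P))];c=np.linalg.lstsq(A,P[:,2],rcond=None)[0];return c.round(4),len(P)
print(fitpl(*o(532,246)),fitpl(*o(153,459)))
s=read_state();print(s["force"],s["t"],s["dq"].round(3) if hasattr(s["dq"],"round") else s["dq"])
```

```text
s1 disp [-0.05006316 -0.09577777] s4 [-0.04823804  0.09527481] s3 [ 0.00121542 -0.00079573]
(array([-1.7316,  3.5493,  0.023 ]), 173) (array([ 1.1507, -0.4468,  0.0228]), 173)
[ 0.89349898 -0.14359879  0.19913391] 10.85 [-0.02   0.098 -0.082 -0.007 -0.04  -0.013]
```

Run:
```python
from nums import *
p=camera_params("top");Rc=R.from_rotvec(p["orientation"]);K=p["K"];im,d=read_camera("top")
for n,(uc,vc) in dict(s1=o(532,246),s4=o(153,459)).items():
    P=[];
    for v in range(480):
        for u in range(640):
            q=(u-uc)**2+(v-vc)**2
            if 9<q<81 and d[v,u]>0:
                z=d[v,u];P.append([u-uc,v-vc,*(p["eye"]+Rc.apply([(u-K[0,2])/K[0,0]*z,-(v-K[1,2])/K[1,1]*z,-z]))])
    P=np.array(P);a=np.median(P[:,4])
    print(n,len(P),a.round(4),P[:,4].std().round(4),[np.median(P[m,4]).round(4) for m in (P[:,0]<-3,P[:,0]>3,P[:,1]<-3,P[:,1]>3)])
```

```text
s1 226 0.018 0.0016 [np.float64(0.0179), np.float64(0.0184), np.float64(0.0182), np.float64(0.018)]
s4 227 0.0175 0.0017 [np.float64(0.0178), np.float64(0.0171), np.float64(0.0171), np.float64(0.0173)]
```

The disc lies flat: its depth is level to about 0.5 mm and its height matches the disc in the other tray. It is 3 mm off the tray centre. I'll let the arm settle, then hand in.

Call:
play_rows(
  increments=[
    [[0,0,0,0],[0,0,0,0],[0,0,0,0]],
  ],
)

```text
t: 11.2
tool_pos: [0.314, 0.1537, 0.1272]
orientation: [2.692, -1.601, -0.011]
force: [-0.0, 1.0, -0.8]
opening: 0.0004
```

```bash
python3 -c "
from plant import *
print(close_job())"
```

```text
the job is handed in; nothing more can be done
None
```

I pressed the plunger once to its stop, and it came back up by itself. One spacer came out onto the deck. I pushed it with the closed fingertips into the empty tray on the dispenser's -y side, raised and backed off the arm, and handed the job in at about 11.2 s.

**Last checks:**
- **Ejected spacer:** it lies about 3 mm in x and 1 mm in y from the tray's centre. It is level to about 0.5 mm, and its top is within 0.5 mm of the height of the spacer in the other tray.
- **Plunger:** the cap is at the same pixel as at the start, so it is up.
- **Magazine and other tray:** the remaining stack has dropped one place and sits centred in the magazine, and the spacer in the filled tray has not moved. I saw only the stack's top disc; the one below it I took as in place.
- **Bystanders:** the timber block and the marker look unmoved in the last pictures. I did not check the ink pot and the tape roll by measurement, but the fingers did not come near either.
- **Arm:** it hangs clear of everything, and the force reading is about zero.

**What disagreed:**
- **Fingertip height:** the tips were about 26 mm higher than `tool_pos` with `tips_ahead` implied. Camera depth and the contact force both showed it, so I worked from those instead.
- **Flatness fit:** my first plane fit gave absurd slopes because of missing depth readings. I redid it with medians, and that is the flatness figure above.

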